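Free a jammed coffee mill with its hand-turning gear

TASK

A bean has jammed the bench coffee mill: take the bar of the black knob on its gear case, ease it down and rock it a little to and fro until you feel its clutch teeth drop into mesh with the burr shaft, then push it fully home, pressing only gently, never so hard that the knob's spring goes solid. Until it is home do not drag the burrs round by more than about five degrees, since half-meshed teeth chip, and never clockwise by more than that, since it wedges the bean tighter; once home, turn the burrs backwards (anticlockwise seen from above) by at least an eighth of a turn. Finally pull the knob straight up again, fully out of mesh, let go, and leave the cup under the spout, the scoop and the milk tin where they are.

Things in the scene. Friction and masses are not known exactly. Their poses are not given: they have to be found in the camera images.
- mill: Bench coffee mill, fixed: grey base 270 x 140 mm, grey motor housing at its rear under a low amber hopper (top z = 256 mm, near edge 86 mm behind the knob's axis), in front an overhanging aluminium gear case (102 mm diameter, top z = 185 mm) with a spout below. Origin on the worktop under the knob's vertical axis; x points to its rear (hopper), y to its left, z up.
- knob_grip (a point): Middle of the bar grip of the black knob on the gear case, 240 mm above the worktop when up; moves and turns with it. Bar 60 mm long along x, 16 thick along y, from 16 mm below to 13 above this point. Below: a neck, a round skirt (59 mm wide, top 23 mm below) and a fixed guard ring (74 mm diameter, top z = 205 mm) hiding the teeth. At first x is along the mill's x within 2 degrees.
- spindle (a joint): Angle in rad of the knob and its spindle, anticlockwise from above positive, about 0 at the start. It turns freely (0.02 N m) out of mesh, no stop in reach. Pressed straight down at the start, six square teeth below meet the burr shaft's six tooth on tooth; where those stand varies, unseen: turning up to 30 degrees one way or the other brings up a window 6 degrees wide where they drop in.
- clutch (a joint): How far the toothed sleeve under the knob has gone down, in m: 0 up and out of mesh, 0.0035 blocked tooth on tooth, 0.012 fully home in mesh. Slides with about 3 N friction and stays where it is left. Teeth 60 degrees apart on a 22 mm radius, 9.6 mm wide, with 6 degrees of play in mesh. Pulling the knob up lifts the sleeve directly, to a stop at 0.
- knob (a joint): Compression in m of the short spring through which the knob presses the sleeve down: 0 unpressed, 5 N per mm, solid at 0.0028 (14 N); keep below 0.0024 (12 N). Pressed with 5 to 9 N on blocked teeth, the knob sinks a little on this spring; when the teeth come into line the sleeve drops by itself some mm and the push force falls to 3 N or less. Then push on till it stops.
- burr (a joint): Angle in rad of the burr shaft, 0 at the start; positive is backwards, anticlockwise from above. Tight: it turns only under about 0.35 N m, either way, and only through the meshed teeth. Its value does not tell where its teeth stand.
- cup: Steel dosing cup, 62 mm diameter, 72 mm tall, standing on the mill's cup rest (z = 24 mm) under the spout. Origin: centre of its underside. Leave it alone.
- scoop: Steel coffee scoop, 153 mm long, lying beside the mill on its left (+y) side. Leave it alone.
- tin: Small milk tin, 57 mm diameter, 72 mm tall, standing beside the mill on its right (-y) side. Origin: centre of its underside. Leave it alone.

How it is judged:
By the outcome, as a careful person would: the job done as asked, in the order asked, and still so for the second after the job is handed in, with the robot touching nothing.
It also fails if it takes over 72 s, if anything falls off the work surface, if the arm or the gripper's body presses on something with over 40 N, if the wrist force passes 120 N, or if a joint passes its speed limit or range.

ROBOT

A 6-joint arm with a two-finger parallel gripper is mounted at the origin on a cart in front of the work surface, level with it; the furniture and walls round the work are solid. World frame = base frame: x ahead of the robot, y to its left, z up, the work surface at z = 0. Lengths are in m, angles in rad, forces in N, time in s.
With the tool pointing down it reaches from about 0.35 to 0.85 m from the base axis. Payload 8.1 kg.
Tool frame: the origin (TCP) lies at the very end of the fingers, on their centre line; the grasp point (between the pads) lies 19 mm behind it; z points along the fingers, y is the line along which they close (so a half turn about z gives the same grasp; the last joint's range is limited). The gripper opens to 93 mm and grips with 3 to 60 N. Pads are 15 mm wide; open, the fingers measure 128 mm over their backs; the gripper's body (75 mm by 188 mm) begins 65 mm behind the grasp point.
Start: joints at [-1.254, 0.13, 1.488, -0, 1.523, -0.085], TCP at [0.235, -0.552, 0.219] pointing down, gripper open.
Joint ranges: [-2.96, 2.96], [-0.89, 2.26], [0.02, 2.5], [-1.34, 4.48], [0, 2.73], [-2.66, 2.66]. Speed limits (rad/s): [2.39, 2.39, 2.79, 3.14, 3.14, 3.14].

INTERFACE

Orientations are given as a rotation vector (axis times angle).
In Python, from plant import monitor, eyes, ticket gives the robot as it stands.
- The arm moves only by the tool arm_command, never from a script. Its argument "deltas" is a list that holds one entry, the list of rows, each a list of 6 numbers: the shift along the world's x, y, z in cm, then the turn, a rotation vector about the world's x, y, z in degrees. In form: [[[tx, ty, tz, rx, ry, rz], ...]]. A call has 1 to 12 rows; each row shifts and turns the commanded pose from where the row before left it; what a row does not reach is not made up. A row lasts 1/12 s, in which the tool goes at most 41.7 mm and 7.16 degrees, less where a joint would pass 70% of its speed; a pose out of reach is approached as far as the arm can. A call is refused whole if a number of a shift passes 4.17 or a number of a turn 7.16, either way. A call with a gripper value outside its range is refused whole. "gripper" is the opening, from -1 (shut) to 1 (fully open), set as the call begins (left out, the last holds). The fingers move at their own pace and stop on an object; "squeeze" is the grip in N (left out, the last holds). Time passes only in rows, so rows that do not move let the fingers close. It gives the time, the measured TCP pose, the force, the opening and the grip force at its end, in the units of the state.
- monitor.read_state(): the state, without advancing time (a new reading comes with each control period).
- eyes.read_camera(name): name is "scene" or "top" or "wrist"; returns the picture (384x512x3 uint8, blue, green, red); there is no depth.
- eyes.camera_model(name): a dict with "fx", "fy", "cx", "cy" (pixels), "rvec" (rotation vector, rad) and "tvec" (3), from world to camera coordinates, as OpenCV has them. Camera axes: x right, y down, z forward; pixel columns grow to the right and rows downward; lengths in m; the calibration is good to about 2 mm. A picture is of the moment at which its call begins: read the wrist's pose just before it. camera_model takes no time and is no camera call; for the wrist camera it gives the pose at the moment of the call.
- ticket.close_job(): hands the job in; it is judged then, once.
The state is a dict: "t": time; "q": joint angles; "dq": joint speeds; "joint_torque": joint torques, N m; "tool_pos": TCP position; "orientation": TCP orientation; "force": force on the tool from outside, world axes, zero at the start; "wrist_torque": the same for the moment, N m; "opening": finger opening in m; "gripper_force": force on a finger pad.
Only numpy, scipy, OpenCV 4.12 (cv2) and the standard library are available. Lean on these libraries where they do the work, as an engineer would, in place of code of your own. Each camera call takes 0.05 s, during which the arm holds its last target. There are 200 camera calls.

## Working session

There is one attempt and no reset: what is moved stays moved. The work goes in short steps, Python scripts to look and compute and a tool call to move; the robot and the scene stay as the last step left them, time stands still between calls to the robot, and variables do not carry over. Pictures are saved under pics/ and viewed, at most 10 in all, crops included, and the job is handed in when it is done.

Besides the shell and the picture viewer there is one more tool, called after "Request:" as a command line: name --argument value ..., lists and objects as JSON in quotes. arm_command: Moves the arm, as the interface text tells. Its arguments: {"type":"object","properties":{"deltas":{"type":"array"},"gripper":{"type":"number"},"squeeze":{"type":"number"}},"required":["deltas"]}

```bash
mkdir -p pics; ls; python3 - <<'E'
from plant import monitor, eyes
import cv2, numpy as np
s=monitor.read_state(); print({k:np.round(v,4).tolist() for k,v in s.items()})
a=eyes.read_camera("scene"); b=eyes.read_camera("top")
cv2.imwrite("pics/scene0.png",a); cv2.imwrite("pics/top0.png",b)
for n in ("scene","top"): print(eyes.camera_model(n))
E
```

```text
pics
{'t': 0.0, 'q': [-1.2544, 0.1312, 1.4893, -0.0, 1.523, -0.0854], 'dq': [-0.0006, 0.0004, -0.0005, -0.0, 0.0003, 0.001], 'joint_torque': [0.0023, -55.9847, -49.1754, 0.0769, 0.0355, -0.0002], 'tool_pos': [0.2345, -0.5517, 0.2176], 'orientation': [-3.0766, -0.6265, 0.0003], 'force': [0.0938, -0.1221, 0.1947], 'wrist_torque': [0.0163, 0.0268, -0.0171], 'gripper_force': 0.0, 'opening': 0.0928}
{'fx': 477.10692811946797, 'fy': 477.10692811946797, 'cx': 254.9126268988285, 'cy': 198.49650531419525, 'rvec': array([ 0.7785574 , -2.22506205,  1.48994741]), 'tvec': array([0.42829099, 0.28512407, 0.71490393])}
{'fx': 432.4124828337951, 'fy': 432.4124828337951, 'cx': 256.8675375031512, 'cy': 197.2400258980637, 'rvec': array([ 2.15679759, -2.16400266,  0.11122364]), 'tvec': array([0.01746108, 0.54897053, 1.08715967])}
```

View pics/scene0.png

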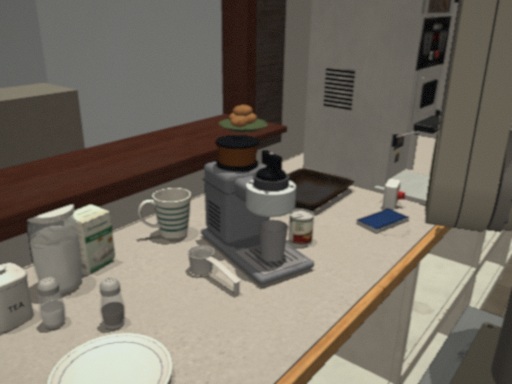

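View pics/top0.png

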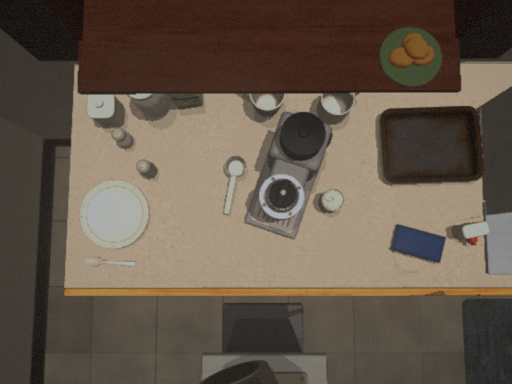

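The top view shows the gear case ring and black knob at about (283,194) and the hopper at (302,137). The scoop is on the left at (234,180) and the tin on the right at (331,201).

```bash
cat > h.py <<'E'
import numpy as np, cv2
from scipy.spatial.transform import Rotation as R
from plant import monitor, eyes
def ray(m,u,v,z):
    Rm=R.from_rotvec(m["rvec"]).as_matrix(); c=-Rm.T@m["tvec"]
    d=Rm.T@np.array([(u-m["cx"])/m["fx"],(v-m["cy"])/m["fy"],1]); return c+d*(z-c[2])/d[2]
def proj(m,p):
    q=R.from_rotvec(m["rvec"]).apply(p)+m["tvec"]; return q[0]/q[2]*m["fx"]+m["cx"],q[1]/q[2]*m["fy"]+m["cy"]
E
python3 - <<'E'
from h import *
b=cv2.imread("pics/top0.png"); m=eyes.camera_model("top")
g=b.astype(int); crop=np.zeros(b.shape[:2],bool); crop[168:225,252:310]=1
# aluminium: bright & neutral/blueish
sat=g.max(2)-g.min(2)
mask=((g.mean(2)>120)&(g[...,0]>=g[...,2]-8)&crop).astype(np.uint8)*255
cs,_=cv2.findContours(mask,cv2.RETR_EXTERNAL,cv2.CHAIN_APPROX_NONE)
c=max(cs,key=cv2.contourArea); e=cv2.fitEllipse(cv2.convexHull(c)); print("ring",e, len(c))
C=ray(m,*e[0],.185); print(C, "diam", e[1][0]/m["fx"]*(np.linalg.norm(C+R.from_rotvec(m["rvec"]).as_matrix().T@m["tvec"])), e[1][1])
# black hopper
hm=np.zeros_like(mask); hm[110:165,275:330]=255
mk=((g.max(2)<45).astype(np.uint8)*255)&hm
cs,_=cv2.findContours(mk,cv2.RETR_EXTERNAL,cv2.CHAIN_APPROX_NONE); c=max(cs,key=cv2.contourArea)
e2=cv2.fitEllipse(cv2.convexHull(c)); print("hopper",e2); H=ray(m,*e2[0],.256); print(H, np.degrees(np.arctan2(*(H-C)[[1,0]])), np.hypot(*(H-C)[:2]))
z=cv2.resize(b[100:240,225:355],None,fx=4,fy=4,interpolation=cv2.INTER_CUBIC)
z=cv2.convertScaleAbs(z,alpha=1.8,beta=20)
zm=cv2.resize(cv2.merge([mask,mask,mk])[100:240,225:355],None,fx=1,fy=1)
z[:140,:130]=zm
cv2.imwrite("pics/topz.png",z)
E
```

```text
ring ((284.00714111328125, 200.5306396484375), (33.837867736816406, 43.28365707397461), 63.960975646972656) 121
[ 0.52421626 -0.04590974  0.185     ] diam 0.07535504577629551 43.28365707397461
hopper ((305.45562744140625, 125.10738372802734), (24.34418296813965, 36.41880416870117), 105.7962417602539)
[ 0.67572463 -0.08852927  0.256     ] -15.711370122625036 0.15738871575833432
```

View pics/topz.png

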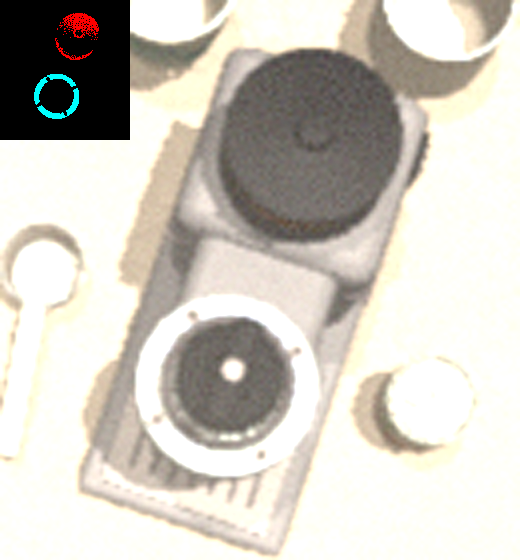

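The zoomed crop shows the aluminium ring centred at about (282,196) px in the full image and the hopper top at about (302.7,136.2). The front base edge runs from (245.5,222) to (294.5,238), and the white dot on the knob top is at about (283,192.5).

```bash
python3 - <<'E'
from h import *
b=cv2.imread("pics/top0.png"); m=eyes.camera_model("top")
g=cv2.cvtColor(b,cv2.COLOR_BGR2GRAY); z=cv2.resize(g[100:240,225:355],None,fx=4,fy=4,interpolation=cv2.INTER_CUBIC)
for a in [(80,100,"ring",.185),(80,100,"hop",.256)]:
    cc=cv2.HoughCircles(z,cv2.HOUGH_GRADIENT,1,20,param1=80,param2=25,minRadius=a[0],maxRadius=a[1])
    print(cc)
f=lambda u,v,h: ray(m,u/4+225-.375,v/4+100-.375,h)
C=f(228,384,.185); H=f(311,145,.256); D=f(232,370,.253)
print("C",C,"H",H,"dot",D,"yaw CH",np.degrees(np.arctan2(*(H-C)[[1,0]])),np.hypot(*(H-C)[:2]))
A,B=f(82,490,.015),f(278,553,.015); d=A-B; print("front edge",A,B,np.linalg.norm(d),np.degrees(np.arctan2(-d[0],d[1])))
print("ringdiam",np.linalg.norm(f(136,384,.185)-f(320,384,.185)),"cam",-R.from_rotvec(m["rvec"]).as_matrix().T@m["tvec"])
w=eyes.camera_model("wrist"); s=monitor.read_state(); Rt=R.from_rotvec(s["orientation"]); Rw=R.from_rotvec(w["rvec"])
print("tool axes",Rt.as_matrix().round(3).tolist()); print("cam in tool",Rt.inv().apply(-Rw.inv().apply(w["tvec"])-s["tool_pos"]), (Rt.inv()*Rw.inv()).as_matrix().round(3).tolist(), w["fx"])
E
```

```text
[[[225.5 384.5  90.4]]]
[[[225.5 384.5  90.4]]]
C [ 0.53521119 -0.04071892  0.185     ] H [ 0.65266949 -0.08173838  0.256     ] dot [ 0.53466662 -0.03948265  0.253     ] yaw CH -19.250515957869375 0.12441481959537933
front edge [0.48565212 0.04653326 0.015     ] [ 0.44441329 -0.08051894  0.015     ] 0.13357733404149574 -17.982488632970842
ringdiam 0.1023237133448464 cam [0.42514168 0.00670038 1.14140236]
tool axes [[0.92, 0.391, -0.001], [0.391, -0.92, 0.002], [0.0, -0.002, -1.0]]
cam in tool [ 0.06736338  0.00034263 -0.1659946 ] [[-0.0, -0.969, -0.246], [1.0, -0.0, -0.0], [0.0, -0.246, 0.969]] 312.21496899336046
```

Request:
arm_command --deltas '[[[1.2, 2.1, 1.3, 0, 0, -3.46], [1.25, 2.13, 1.3, 0, 0, -3.46], [1.25, 2.13, 1.3, 0, 0, -3.46], [1.25, 2.13, 1.3, 0, 0, -3.46], [1.25, 2.13, 1.3, 0, 0, -3.46], [1.25, 2.13, 1.3, 0, 0, -3.46], [1.25, 2.13, 1.3, 0, 0, -3.46], [1.25, 2.13, 1.3, 0, 0, -3.46], [1.25, 2.13, 1.3, 0, 0, -3.46], [1.25, 2.13, 1.3, 0, 0, -3.46], [1.25, 2.13, 1.3, 0, 0, -3.46], [1.25, 2.13, 1.3, 0, 0, -3.46]]]' --gripper 1

```text
t: 1.1
tool_pos: [0.3844, -0.2957, 0.3749]
orientation: [-3.1, 0.51, 0.001]
force: [0.6, -0.2, -0.2]
opening: 0.0935
gripper_force: 0.0
```

Request:
arm_command --deltas '[[[1.25, 2.13, 0, 0, 0, 0], [1.25, 2.13, 0, 0, 0, 0], [1.25, 2.13, 0, 0, 0, 0], [1.25, 2.13, 0, 0, 0, 0], [1.25, 2.13, 0, 0, 0, 0], [1.25, 2.13, 0, 0, 0, 0], [1.25, 2.13, 0, 0, 0, 0], [1.25, 2.13, 0, 0, 0, 0], [1.25, 2.13, 0, 0, 0, 0], [1.25, 2.13, 0, 0, 0, 0], [1.25, 2.13, 0, 0, 0, 0], [1.25, 2.13, 0, 0, 0, 0]]]'

```text
t: 2.1
tool_pos: [0.5345, -0.0401, 0.3741]
orientation: [3.101, -0.505, -0.001]
force: [-0.7, 0.1, 0.6]
opening: 0.093
gripper_force: 0.0
```

Request:
arm_command --deltas '[[[0, 0, 0, 0, 0, 0], [0, 0, 0, 0, 0, 0]]]'

```text
t: 2.27
tool_pos: [0.5342, -0.0403, 0.3738]
orientation: [3.101, -0.501, -0.002]
force: [-0.1, 0.2, 0.0]
opening: 0.093
gripper_force: 0.0
```

```bash
python3 - <<'E'
from h import *
s=monitor.read_state(); w=eyes.camera_model("wrist"); a=eyes.read_camera("wrist"); cv2.imwrite("pics/w1.png",a)
print({k:np.round(v,4).tolist() for k,v in s.items()}); print(R.from_rotvec(s["orientation"]).as_matrix().round(4)); print(w)
for p in [(.535,-.04,.253),(.535,-.04,.185)]: print(proj(w,p))
E
```

```text
{'t': 2.2667, 'q': [-0.171, -0.052, 1.3957, -0.0001, 1.7994, 1.7203], 'dq': [-0.0333, -0.0203, 0.0088, -0.0083, 0.0045, -0.0138], 'joint_torque': [1.3837, -46.4999, -49.878, 0.2931, -0.1675, 0.2955], 'tool_pos': [0.5342, -0.0403, 0.3738], 'orientation': [3.1012, -0.5013, -0.0024], 'force': [-0.1307, 0.2314, 0.0173], 'wrist_torque': [0.0441, 0.0245, 0.0029], 'gripper_force': 0.0, 'opening': 0.093}
[[ 9.491e-01 -3.151e-01 -1.500e-03]
 [-3.151e-01 -9.491e-01  2.000e-04]
 [-1.500e-03  3.000e-04 -1.000e+00]]
{'fx': 312.21496899336046, 'fy': 312.21496899336046, 'cx': 255.7807192917238, 'cy': 191.78917769193598, 'rvec': array([-1.74311444,  2.41665064,  0.30409809]), 'tvec': array([0.12963097, 0.43551276, 0.66855874])}
(np.float64(254.52440615652188), np.float64(185.6112900017246))
(np.float64(254.74430227432813), np.float64(172.13752132807127))
```

View pics/w1.png

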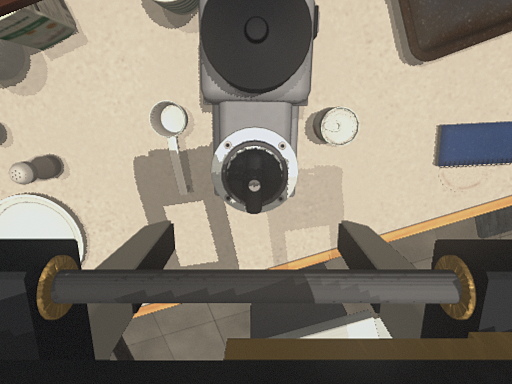

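The wrist view shows the knob dot at (254,186), as predicted at (254.5,185.6). The bar runs almost vertically in the image and the hopper knob is at (256,29), so both position and yaw are close. I'll refine the bar's angle and axis once.

```bash
python3 - <<'E'
from h import *
w={'fx': 312.21496899336046, 'fy': 312.21496899336046, 'cx': 255.7807192917238, 'cy': 191.78917769193598, 'rvec': np.array([-1.74311444,  2.41665064,  0.30409809]), 'tvec': np.array([0.12963097, 0.43551276, 0.66855874])}
a=cv2.imread("pics/w1.png"); g=cv2.cvtColor(a,cv2.COLOR_BGR2GRAY).astype(int)
for v in range(142,216,4): print(v,' '.join('%3d'%x for x in g[v,236:276]))
f=lambda u,v,h: ray(w,u,v,h)
D=f(254,186,.253);print(D)
c=cv2.HoughCircles(cv2.resize(g.astype(np.uint8)[110:230,200:310],None,fx=4,fy=4),cv2.HOUGH_GRADIENT,1,400,param1=80,param2=25,minRadius=140,maxRadius=190); print(c)
u,v,_=c[0,0]; C=f(u/4+200-.375,v/4+110-.375,.185); H=f(256,42,.256); print(C,H)
E
```

```text
142 229 231 233 238 248 209 128  85  79  68  66  72  82  91  97  99 102 106 110 109 105 103 100  91  87  77  58  51  51  97 149 206 241 240 235 231 230 229 229 230
146  69  81  96 107 111 109 109 104  98  86  97 131 134 140 162 211 222 234 239 239 239 231 134 172 130  83  92  87  95 102 106 109 113 111 100  86  60 106 191 238
150 102  79 109 214 241 194 179 139  97  59  41  41  36  39  44  43  42  46  46  46  46  46  42  41  47  43  53  79  58  88 228 173 150 158 130  93  99 106 110 112
154  96  58  51  48  49  52  51  52  52  53  51  51  48  51  52  54  54  51  56  54  55  52  54  46  48  49  50  55  54  55  57  51  46  40  85 126 104 131 132 109
158  52  49  55  52  54  51  50  52  51  57  54  49  53  54  57  60  62  57  62  65  62  64  66  61  60  56  54  51  56  57  57  56  55  52  55  59  54  51  50  99
162  52  52  56  57  56  57  59  53  55  56  49  50  53  53  56  57  58  61  61  64  65  66  63  60  56  56  54  53  53  52  56  53  53  50  53  52  52  54  52  51
166  51  52  53  51  53  52  48  54  53  52  49  54  55  54  54  60  56  59  59  60  63  66  64  60  56  53  48  49 
[... 1453 characters left out ...]
55  56  53  54  56  55  67  69  68  68  63  60  56  76 108 125 129 127
206 125 124 126 124 123 125 126 124 152 106  57  44  54  54  51  53  56  56  54  56  54  57  54  51  52  54  94 116 123 126 130 130 127 125 125 126 126 126 124 122
210 207 202 200 184 140 121 113 117 123 155  99  46  53  54  54  56  58  56  56  59  58  53  56  52  45 100 129 131 126 125 122 118 136 141 163 177 176 185 185 182
214 210 207 204 204 202 203 208 209 211 209 212 212 216 211 201 198 198 199 200 198 193 194 207 212 211 210 208 207 207 206 207 186 181 184 183 184 183 181 181 183
[ 0.53479886 -0.03941132  0.253     ]
[[[217.5 240.5 171.5]]]
[ 0.53792103 -0.04007019  0.185     ] [ 0.65216664 -0.08040257  0.256     ]
```

Request:
arm_command --deltas '[[[0.07, 0.08, -1.2, 0, 0, 0], [0, 0, -1.2, 0, 0, 0], [0, 0, -1.2, 0, 0, 0], [0, 0, -1.2, 0, 0, 0], [0, 0, -1.2, 0, 0, 0], [0, 0, -1.2, 0, 0, 0], [0, 0, -1.2, 0, 0, 0], [0, 0, -1.2, 0, 0, 0], [0, 0, -1.2, 0, 0, 0], [0, 0, -1.2, 0, 0, 0], [0, 0, -1.2, 0, 0, 0], [0, 0, -0.8, 0, 0, 0]]]'

```text
t: 3.32
tool_pos: [0.5344, -0.0404, 0.2327]
orientation: [3.101, -0.505, -0.002]
force: [0.5, -0.1, -1.0]
opening: 0.093
gripper_force: 0.0
```

Request:
arm_command --deltas '[[[0, 0, -0.5, 0, 0, 0], [0, 0, -0.4, 0, 0, 0], [0, 0, 0, 0, 0, 0], [0, 0, 0, 0, 0, 0]]]'

```text
t: 3.65
tool_pos: [0.535, -0.0405, 0.2259]
orientation: [-3.101, 0.505, -0.001]
force: [-1.0, -0.3, -0.1]
opening: 0.093
gripper_force: 0.0
```

```bash
cat > st.py <<'E'
from h import *
s=monitor.read_state(); M=R.from_rotvec(s["orientation"]).as_matrix()
print("t %.2f"%s["t"],"pos",(s["tool_pos"]*1000).round(2) if hasattr(s["tool_pos"],"round") else np.round(np.array(s["tool_pos"])*1000,2),"yaw %.2f"%np.degrees(np.arctan2(M[1,0],M[0,0])),"tilt",M[:2,2].round(4),"F",np.round(s["force"],2),"T",np.round(s["wrist_torque"],3),"op %.4f gf %.1f"%(s["opening"],s["gripper_force"]))
E
python3 st.py; python3 - <<'E'
from h import *
cv2.imwrite("pics/w2.png",eyes.read_camera("wrist")[100:])
w=eyes.camera_model("wrist"); print([proj(w,(.535,-.0395,h)) for h in (.253,.24)], [ray(w,254,v-0,.253) for v in (150,200)])
E
```

```text
t 3.65 pos [535.05 -40.53 225.95] yaw -18.50 tilt [ 0.0004 -0.0001] F [-0.98 -0.26 -0.06] T [ 0.022 -0.02   0.018] op 0.0930 gf 0.0
[(np.float64(252.6540783003245), np.float64(257.2687553485978)), (np.float64(252.90223154198807), np.float64(246.18981261888013))] [array([ 0.58410935, -0.05672266,  0.253     ]), array([ 0.56219643, -0.04934589,  0.253     ])]
```

View pics/w2.png

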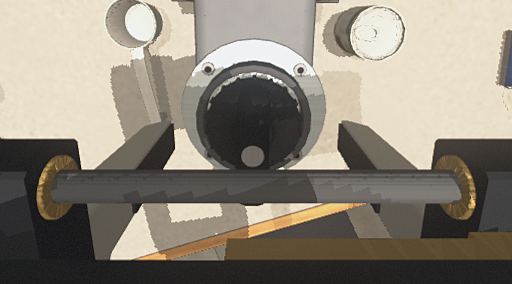

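The dot is at (252.5,256), as predicted. The bar sits about 1.3 mm to the mill's left of the fingers' mid-plane, so I'll shift and close gently.

Request:
arm_command --deltas '[[[0.04, 0.11, -0.1, 0, 0, 0], [0, 0, 0, 0, 0, 0], [0, 0, 0, 0, 0, 0], [0, 0, 0, 0, 0, 0], [0, 0, 0, 0, 0, 0], [0, 0, 0, 0, 0, 0], [0, 0, 0, 0, 0, 0], [0, 0, 0, 0, 0, 0], [0, 0, 0, 0, 0, 0], [0, 0, 0, 0, 0, 0], [0, 0, 0, 0, 0, 0], [0, 0, 0, 0, 0, 0]]]' --gripper -1 --squeeze 8

```text
t: 4.7
tool_pos: [0.5354, -0.0392, 0.2247]
orientation: [-3.1, 0.505, -0.0]
force: [-0.6, -1.2, 2.1]
opening: 0.0174
gripper_force: 1.4
```

```bash
python3 st.py
```

```text
t 4.70 pos [535.41 -39.17 224.75] yaw -18.49 tilt [0.0004 0.0004] F [-0.62 -1.22  2.05] T [-0.204  0.088  0.021] op 0.0174 gf 1.4
```

Request:
arm_command --deltas '[[[0, 0, 0, 0, 0, 0], [0, 0, 0, 0, 0, 0], [0, 0, 0, 0, 0, 0], [0, 0, 0, 0, 0, 0], [0, 0, 0, 0, 0, 0]]]' --squeeze 45

```text
t: 5.12
tool_pos: [0.5354, -0.0391, 0.2248]
orientation: [-3.1, 0.505, -0.001]
force: [0.9, 3.1, 1.6]
opening: 0.0158
gripper_force: 49.8
```

```bash
python3 st.py
```

```text
t 5.12 pos [535.42 -39.14 224.76] yaw -18.49 tilt [0.0004 0.0004] F [0.94 3.14 1.6 ] T [ 0.668 -0.199  0.007] op 0.0158 gf 49.8
```

Request:
arm_command --deltas '[[[0, 0, -0.1, 0, 0, 0], [0, 0, -0.1, 0, 0, 0], [0, 0, -0.1, 0, 0, 0], [0, 0, -0.08, 0, 0, 0], [0, 0, -0.04, 0, 0, 0], [0, 0, 0, 0, 0, 0]]]'

```text
t: 5.62
tool_pos: [0.5355, -0.0392, 0.2211]
orientation: [-3.1, 0.505, -0.001]
force: [-1.3, 5.6, 5.7]
opening: 0.0161
gripper_force: 49.6
```

```bash
python3 st.py
```

```text
t 5.62 pos [535.48 -39.24 221.1 ] yaw -18.49 tilt [0.0008 0.0002] F [-1.33  5.61  5.67] T [ 1.023  0.086 -0.02 ] op 0.0161 gf 49.6
```

Request:
arm_command --deltas '[[[0, 0.04, -0.04, 0, 0, 0], [0, 0, 0, 0, 0, 0], [0, 0, 0, 0, 0, 0]]]'

```text
t: 5.87
tool_pos: [0.5355, -0.0391, 0.2209]
orientation: [3.101, -0.505, 0.002]
force: [-0.7, 4.5, 6.9]
opening: 0.0159
gripper_force: 49.6
```

```bash
python3 st.py
```

```text
t 5.87 pos [535.5  -39.11 220.94] yaw -18.50 tilt [ 0.001  -0.0003] F [-0.66  4.5   6.89] T [ 0.761  0.197 -0.011] op 0.0159 gf 49.6
```

Request:
arm_command --deltas '[[[0, 0, 0, 0, 0, 2], [0, 0, 0, 0, 0, 2], [0, 0, 0, 0, 0, 2], [0, 0, 0, 0, 0, 0]]]'

```text
t: 6.2
tool_pos: [0.5355, -0.0392, 0.221]
orientation: [3.123, -0.339, 0.002]
force: [-0.8, 2.8, 8.4]
opening: 0.0159
gripper_force: 49.6
```

```bash
python3 st.py
```

```text
t 6.20 pos [535.51 -39.2  220.96] yaw -12.38 tilt [ 0.001  -0.0004] F [-0.81  2.8   8.35] T [ 0.739  0.216 -0.057] op 0.0159 gf 49.6
```

Request:
arm_command --deltas '[[[0, 0, 0, 0, 0, 2], [0, 0, 0, 0, 0, 2], [0, 0, 0, 0, 0, 2], [0, 0, 0, 0, 0, 0]]]'

```text
t: 6.53
tool_pos: [0.5355, -0.0392, 0.221]
orientation: [3.136, -0.175, 0.002]
force: [-1.9, 3.9, 6.7]
opening: 0.0158
gripper_force: 49.6
```

Request:
arm_command --deltas '[[[0, 0, 0, 0, 0, 2], [0, 0, 0, 0, 0, 2], [0, 0, 0, 0, 0, 2], [0, 0, 0, 0, 0, 0]]]'

```text
t: 6.87
tool_pos: [0.5355, -0.0393, 0.2209]
orientation: [3.141, -0.01, 0.002]
force: [-0.5, 2.0, 6.6]
opening: 0.0158
gripper_force: 49.6
```

Request:
arm_command --deltas '[[[0, 0, 0, 0, 0, 2], [0, 0, 0, 0, 0, 2], [0, 0, 0, 0, 0, 2], [0, 0, 0, 0, 0, 0]]]'

```text
t: 7.2
tool_pos: [0.5355, -0.0394, 0.221]
orientation: [3.137, 0.154, 0.002]
force: [-1.2, 3.0, 6.5]
opening: 0.016
gripper_force: 49.6
```

Request:
arm_command --deltas '[[[0, 0, 0, 0, 0, 2], [0, 0, 0, 0, 0, 2], [0, 0, 0, 0, 0, 2], [0, 0, 0, 0, 0, 0]]]'

```text
t: 7.53
tool_pos: [0.5355, -0.0394, 0.221]
orientation: [3.125, 0.318, 0.002]
force: [-0.7, 1.8, 7.2]
opening: 0.0157
gripper_force: 49.6
```

Request:
arm_command --deltas '[[[0, 0, 0, 0, 0, 2], [0, 0, 0, 0, 0, 2], [0, 0, 0, 0, 0, 2], [0, 0, 0, 0, 0, 0]]]'

```text
t: 7.87
tool_pos: [0.5354, -0.0394, 0.2204]
orientation: [3.104, 0.481, 0.001]
force: [1.9, 1.4, -1.1]
opening: 0.0158
gripper_force: 49.4
```

```bash
python3 st.py
```

```text
t 7.87 pos [535.42 -39.43 220.39] yaw 17.61 tilt [ 0.0006 -0.0008] F [ 1.92  1.39 -1.13] T [ 0.292 -0.518  0.129] op 0.0158 gf 49.4
```

The push force fell to about zero at +36°, so the teeth dropped into mesh. Next I'll push on gently.

Request:
arm_command --deltas '[[[0, 0, -0.1, 0, 0, 0], [0, 0, -0.1, 0, 0, 0], [0, 0, -0.1, 0, 0, 0], [0, 0, -0.1, 0, 0, 0], [0, 0, -0.1, 0, 0, 0], [0, 0, 0, 0, 0, 0]]]'

```text
t: 8.37
tool_pos: [0.5355, -0.0394, 0.2156]
orientation: [3.104, 0.477, 0.001]
force: [-0.3, 0.1, 7.2]
opening: 0.0156
gripper_force: 49.6
```

```bash
python3 st.py
```

```text
t 8.37 pos [535.53 -39.45 215.63] yaw 17.46 tilt [ 0.0009 -0.0009] F [-0.33  0.09  7.15] T [0.173 0.002 0.191] op 0.0156 gf 49.6
```

Request:
arm_command --deltas '[[[0, 0, 0, 0, 0, 0.7], [0, 0, 0, 0, 0, 0.7], [0, 0, 0, 0, 0, 0]]]'

```text
t: 8.62
tool_pos: [0.5354, -0.0394, 0.2149]
orientation: [3.098, 0.516, 0.0]
force: [3.0, -0.3, 1.4]
opening: 0.0158
gripper_force: 49.5
```

```bash
python3 st.py
```

```text
t 8.62 pos [535.42 -39.37 214.92] yaw 18.90 tilt [ 0.0003 -0.0006] F [ 3.03 -0.29  1.38] T [-0.042 -0.564  0.055] op 0.0158 gf 49.5
```

Request:
arm_command --deltas '[[[0, 0, -0.05, 0, 0, 0.5], [0, 0, -0.05, 0, 0, 0], [0, 0, -0.05, 0, 0, 0], [0, 0, -0.05, 0, 0, 0], [0, 0, 0, 0, 0, 0]]]'

```text
t: 9.03
tool_pos: [0.5354, -0.0393, 0.2132]
orientation: [3.096, 0.529, 0.001]
force: [3.3, -1.6, 3.1]
opening: 0.0152
gripper_force: 49.5
```

```bash
python3 st.py
```

```text
t 9.03 pos [535.43 -39.32 213.21] yaw 19.38 tilt [ 0.0005 -0.0005] F [ 3.28 -1.6   3.11] T [-0.42  -0.548 -0.012] op 0.0152 gf 49.5
```

Request:
arm_command --deltas '[[[0, 0, -0.05, 0, 0, 0], [0, 0, -0.05, 0, 0, 0], [0, 0, 0, 0, 0, 0]]]'

```text
t: 9.28
tool_pos: [0.5355, -0.0393, 0.2126]
orientation: [3.096, 0.529, 0.001]
force: [0.7, -2.4, 6.2]
opening: 0.0156
gripper_force: 49.6
```

```bash
python3 st.py
```

```text
t 9.28 pos [535.5  -39.31 212.61] yaw 19.39 tilt [ 0.0008 -0.0006] F [ 0.7  -2.39  6.19] T [-0.528 -0.326 -0.01 ] op 0.0156 gf 49.6
```

Request:
arm_command --deltas '[[[0, 0, -0.06, 0, 0, 0], [0, 0, 0, 0, 0, 0], [0, 0, 0, 0, 0, 0]]]'

```text
t: 9.53
tool_pos: [0.5355, -0.0393, 0.2123]
orientation: [3.096, 0.529, 0.001]
force: [0.4, -2.0, 8.3]
opening: 0.0158
gripper_force: 49.6
```

```bash
python3 st.py
```

```text
t 9.53 pos [535.51 -39.3  212.35] yaw 19.39 tilt [ 0.001  -0.0006] F [ 0.36 -2.03  8.32] T [-0.53  -0.189 -0.023] op 0.0158 gf 49.6
```

The knob is home: stiffness matches the spring, and it sits 8.5 mm below the blocked height. Now I'll turn it anticlockwise.

Request:
arm_command --deltas '[[[0, 0, 0.02, 0, 0, 2], [0, 0, 0, 0, 0, 2], [0, 0, 0, 0, 0, 2], [0, 0, 0, 0, 0, 3], [0, 0, 0, 0, 0, 3], [0, 0, 0, 0, 0, 0]]]'

```text
t: 10.03
tool_pos: [0.5356, -0.0394, 0.2125]
orientation: [3.022, 0.854, 0.001]
force: [0.7, -2.2, 7.9]
opening: 0.0156
gripper_force: 49.7
```

```bash
python3 st.py
```

```text
t 10.03 pos [535.59 -39.38 212.47] yaw 31.56 tilt [ 0.0011 -0.0007] F [ 0.72 -2.19  7.95] T [-0.537 -0.308 -0.2  ] op 0.0156 gf 49.7
```

Request:
arm_command --deltas '[[[0, 0, 0, 0, 0, 3], [0, 0, 0, 0, 0, 3], [0, 0, 0, 0, 0, 3], [0, 0, 0, 0, 0, 3], [0, 0, 0, 0, 0, 3], [0, 0, 0, 0, 0, 3]]]'

```text
t: 10.53
tool_pos: [0.5357, -0.0394, 0.2125]
orientation: [2.852, 1.315, 0.002]
force: [2.8, -2.5, 6.8]
opening: 0.0157
gripper_force: 50.0
```

```bash
python3 st.py
```

```text
t 10.53 pos [535.72 -39.45 212.53] yaw 49.51 tilt [ 0.0015 -0.0008] F [ 2.76 -2.52  6.84] T [-0.568 -0.495 -0.376] op 0.0157 gf 50.0
```

Request:
arm_command --deltas '[[[0, 0, 0, 0, 0, 3], [0, 0, 0, 0, 0, 3], [0, 0, 0, 0, 0, 3], [0, 0, 0, 0, 0, 3], [0, 0, 0, 0, 0, 3], [0, 0, 0, 0, 0, 3], [0, 0, 0, 0, 0, 3], [0, 0, 0, 0, 0, 3], [0, 0, 0, 0, 0, 3], [0, 0, 0, 0, 0, 3], [0, 0, 0, 0, 0, 3], [0, 0, 0, 0, 0, 3]]]'

```text
t: 11.53
tool_pos: [0.536, -0.0395, 0.2126]
orientation: [2.305, 2.131, 0.002]
force: [3.0, -3.1, 6.0]
opening: 0.0162
gripper_force: 50.0
```

```bash
python3 st.py; python3 - <<'E'
from h import *
cv2.imwrite("pics/w3.png",eyes.read_camera("wrist"))
E
```

```text
t 11.53 pos [536.02 -39.51 212.62] yaw 85.50 tilt [ 0.0022 -0.0008] F [ 3.01 -3.11  5.98] T [-0.553 -0.771 -0.439] op 0.0162 gf 50.0
```

View pics/w3.png

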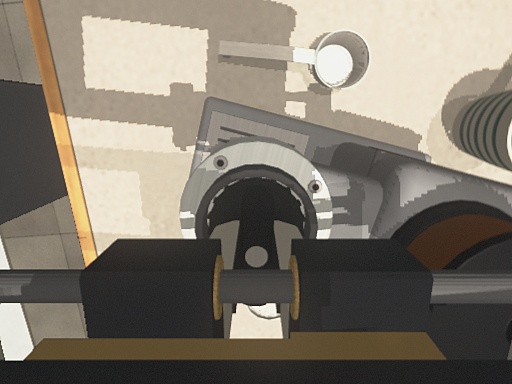

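The bar has turned with the gripper: it is aligned in the picture, with the dot at (256,257). I'll relieve the torque within the play and pull up.

Request:
arm_command --deltas '[[[0, 0, 0.05, 0, 0, -1.5], [0, 0, 0.1, 0, 0, -1.5], [0, 0, 0.1, 0, 0, 0], [0, 0, 0.1, 0, 0, 0], [0, 0, 0.1, 0, 0, 0], [0, 0, 0.1, 0, 0, 0], [0, 0, 0.1, 0, 0, 0], [0, 0, 0.1, 0, 0, 0], [0, 0, 0.1, 0, 0, 0], [0, 0, 0.1, 0, 0, 0], [0, 0, 0.1, 0, 0, 0], [0, 0, 0.1, 0, 0, 0]]]'

```text
t: 12.58
tool_pos: [0.5358, -0.0395, 0.2222]
orientation: [2.363, 2.068, 0.0]
force: [8.2, -3.3, -5.4]
opening: 0.0157
gripper_force: 48.9
```

```bash
python3 st.py
```

```text
t 12.58 pos [535.8  -39.45 222.24] yaw 82.38 tilt [ 0.0008 -0.0006] F [ 8.19 -3.26 -5.45] T [-0.779 -1.912 -0.057] op 0.0157 gf 48.9
```

Request:
arm_command --deltas '[[[-0.02, 0, 0.1, 0, 0, 0], [0, 0, 0.1, 0, 0, 0], [0, 0, 0.05, 0, 0, 0], [0, 0, 0, 0, 0, 0]]]'

```text
t: 12.92
tool_pos: [0.5358, -0.0395, 0.225]
orientation: [2.363, 2.068, 0.001]
force: [8.6, -3.3, -3.6]
opening: 0.0157
gripper_force: 49.0
```

```bash
python3 st.py
```

```text
t 12.92 pos [535.8  -39.46 225.  ] yaw 82.38 tilt [ 0.0014 -0.0007] F [ 8.56 -3.29 -3.57] T [-0.747 -1.923 -0.043] op 0.0157 gf 49.0
```

Request:
arm_command --deltas '[[[0.05, 0, 0.05, 0, 0, 0], [0, 0, 0.05, 0, 0, 0], [0, 0, 0, 0, 0, 0]]]'

```text
t: 13.17
tool_pos: [0.5359, -0.0395, 0.2257]
orientation: [2.364, 2.068, -0.0]
force: [6.8, -4.0, -4.8]
opening: 0.0158
gripper_force: 48.9
```

```bash
python3 st.py
```

```text
t 13.17 pos [535.87 -39.46 225.66] yaw 82.38 tilt [ 0.0002 -0.0006] F [ 6.82 -4.05 -4.76] T [-0.745 -1.691  0.025] op 0.0158 gf 48.9
```

Request:
arm_command --deltas '[[[0.04, -0.03, 0.05, 0, 0, 0], [0, 0, 0.05, 0, 0, 0], [0, 0, 0, 0, 0, 0]]]'

```text
t: 13.42
tool_pos: [0.5359, -0.0395, 0.2262]
orientation: [-2.364, -2.069, 0.001]
force: [6.5, -3.7, -4.8]
opening: 0.0159
gripper_force: 48.9
```

```bash
python3 st.py
```

```text
t 13.42 pos [535.94 -39.5  226.19] yaw 82.39 tilt [-0.0007 -0.0001] F [ 6.53 -3.7  -4.77] T [-0.623 -1.509 -0.016] op 0.0159 gf 48.9
```

Request:
arm_command --deltas '[[[0, 0, 0.05, 0, 0, 0], [0, 0, 0.05, 0, 0, 0], [0, 0, 0, 0, 0, 0]]]'

```text
t: 13.67
tool_pos: [0.5359, -0.0395, 0.2263]
orientation: [-2.363, -2.068, 0.002]
force: [9.5, -2.5, -11.3]
opening: 0.0156
gripper_force: 48.4
```

```bash
python3 st.py
```

```text
t 13.67 pos [535.85 -39.48 226.3 ] yaw 82.39 tilt [-0.0013  0.    ] F [  9.47  -2.53 -11.27] T [-0.711 -2.077 -0.06 ] op 0.0156 gf 48.4
```

The pull force now rises without motion, so the sleeve is at its top stop. I'll relax and release.

Request:
arm_command --deltas '[[[0.05, 0, -0.06, 0, 0, 0], [0.05, 0, -0.06, 0, 0, 0], [0, 0, 0, 0, 0, 0]]]'

```text
t: 13.92
tool_pos: [0.5361, -0.0395, 0.2262]
orientation: [-2.363, -2.068, 0.003]
force: [3.5, -3.5, -5.7]
opening: 0.0154
gripper_force: 48.6
```

```bash
python3 st.py
```

```text
t 13.92 pos [536.15 -39.46 226.21] yaw 82.39 tilt [-0.0026 -0.0001] F [ 3.52 -3.48 -5.73] T [-0.707 -0.604  0.007] op 0.0154 gf 48.6
```

Request:
arm_command --deltas '[[[0.02, -0.03, -0.06, 0, 0, 0], [0, 0, 0, 0, 0, 0], [0, 0, 0, 0, 0, 0]]]'

```text
t: 14.17
tool_pos: [0.5363, -0.0395, 0.2262]
orientation: [-2.363, -2.068, 0.002]
force: [-1.7, -1.7, -2.7]
opening: 0.0157
gripper_force: 48.6
```

Request:
arm_command --deltas '[[[0, 0, 0, 0, 0, 0], [0, 0, 0, 0, 0, 0], [0, 0, 0, 0, 0, 0], [0, 0, 0, 0, 0, 0], [0, 0, 0, 0, 0, 0], [0, 0, 0, 0, 0, 0]]]' --gripper 0.2

```text
t: 14.67
tool_pos: [0.5373, -0.0395, 0.2271]
orientation: [2.363, 2.069, 0.001]
force: [0.8, 0.1, 0.3]
opening: 0.0511
gripper_force: 0.0
```

```bash
python3 st.py
```

```text
t 14.67 pos [537.31 -39.53 227.06] yaw 82.41 tilt [0.0004 0.    ] F [0.76 0.05 0.34] T [-0.081 -0.12   0.026] op 0.0511 gf 0.0
```

Free of contact, so I'll retreat straight up.

Request:
arm_command --deltas '[[[0, 0, 0.4, 0, 0, 0], [0, 0, 0.8, 0, 0, 0], [0, 0, 1.2, 0, 0, 0], [0, 0, 1.4, 0, 0, 0], [0, 0, 1.4, 0, 0, 0], [0, 0, 1.4, 0, 0, 0], [0, 0, 1.4, 0, 0, 0], [0, 0, 1.4, 0, 0, 0], [0, 0, 1.2, 0, 0, 0], [0, 0, 0.8, 0, 0, 0], [0, 0, 0, 0, 0, 0], [0, 0, 0, 0, 0, 0]]]'

```text
t: 15.67
tool_pos: [0.5374, -0.0397, 0.3413]
orientation: [2.363, 2.069, 0.001]
force: [-0.2, 0.0, -0.5]
opening: 0.0556
gripper_force: 0.0
```

```bash
python3 st.py; python3 - <<'E'
from h import *
w=eyes.camera_model("wrist"); cv2.imwrite("pics/w4.png",eyes.read_camera("wrist")); print([proj(w,(.535,-.0395,h)) for h in (.253,.241)])
E
```

```text
t 15.67 pos [537.43 -39.66 341.35] yaw 82.40 tilt [ 0.001  -0.0002] F [-0.2   0.02 -0.48] T [-0.087 -0.032  0.019] op 0.0556 gf 0.0
[(np.float64(253.22544288641333), np.float64(195.14906569805447)), (np.float64(253.32056717769564), np.float64(191.64975843644302))]
```

View pics/w4.png

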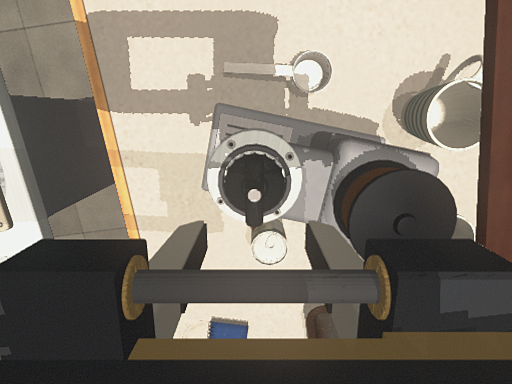

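The knob dot at (254,195) matches the raised height (z = 253 mm predicts row 195). The scoop (300,70) and tin (268,246) stand undisturbed, so I'm handing in.

```bash
python3 -c "
from plant import ticket; print(ticket.close_job())"
```

```text
the job is handed in; nothing more can be done
None
```

The job is handed in at about 16 s: the knob meshed and went home at no more than about 8.5 N, the burrs turned back roughly 60° (estimated from the gripper's turn), and the knob was pulled fully up and released; the scoop and tin were not moved, and the cup was not touched (it is hidden under the gear case in the last picture).

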